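Lift the middle spice box out of its dovetailed row onto the steel tray

TASK

Three square wooden spice boxes with white knobs stand in a row, dovetailed into one another. Draw the middle one straight up out from between its two neighbours, leaving those standing where they are, and set it down upright, without dropping it, flat on the empty part of the steel tray, clear of the spatula. Let go of it there.

Things in the scene. Friction and masses are not known exactly. Their poses are not given: they have to be found in the camera images.
- mid_knob (a point): Middle box, the one to take: 72 x 72 mm, 52 high, 210-340 g, white knob (25 mm across, 36 high) central on its flat top. Point: mid-knob, 70 mm above its underside, 18 below the knob's top. Its y runs along the row. Full-height dovetail tails stick out 14 mm at +y and -y into the neighbours' sockets, 2 mm play: it comes out only upwards, by over 52 mm. It stands on a board 18 mm above the table
- left_knob (a point): Neighbour at the middle box's +y side, to be left standing: loose, about 500 g, same size, wood and knob, its centre 74 mm from the middle box's, a dovetail socket in the side facing it. Point: middle of its knob, 70 mm above its underside; axes as the middle box's
- right_knob (a point): Neighbour at the middle box's -y side, to be left standing: loose, about 500 g, mirror image of the left one, 74 mm from the middle box. Point: middle of its knob, 70 mm above its underside; axes as the middle box's
- tray: Fixed shallow steel tray, 300 mm along x, 200 along y, rim 12 high, walls and floor 3 thick. Origin: centre of its underside, z up. A loose turquoise spatula lies across the rims along y at the +x end (over x = 80 to 150 mm); the middle of the empty part is at x = -35, y = 0 mm. The way from row to tray is free; two bowls (45 mm high) stand beyond, spoon and roller at the sides
Not all that is in view belongs to the job. What is shaped like the part that bears mid_knob but turquoise is not meant.

How it is judged (in metres and radians):
On the way:
1. the middle box has been raised straight up clear of its neighbours: at least 50 mm higher than they stand, still within 20 mm of its place between them, seen from above (z of mid_knob in the frame of left_knob above 0.05 m and x of mid_knob in the frame of left_knob between -0.02 and 0.02 m and y of mid_knob in the frame of left_knob between -0.094 and -0.054 m), for 0.05 s.
At the end, for the whole second after the job is handed in: The middle box stands flat and upright (within 6 degrees) on the tray's floor, at rest, its centre on the empty part of the tray (x from -120 to 35 mm, y within 70 mm, in the tray's frame); both neighbours stand upright within 20 mm of where they started (x of mid_knob in the frame of tray between -0.12 and 0.035 m and y of mid_knob in the frame of tray between -0.07 and 0.07 m and z of mid_knob in the frame of tray between 0.066 and 0.079 m and angle between each of mid_knob, left_knob, right_knob's own z axis and vertical below 0.1 rad and linear speed of mid below 0.03 m/s and distance of each of left_knob, right_knob from where it was at the start of the episode below 0.02 m); the robot touches nothing.
It fails at once if a neighbour box is dragged more than 20 mm or lifted along (distance of any of left_knob, right_knob from where it was at the start of the episode above 0.02 m).
It fails at once if the middle box is tipped by more than 30 degrees (angle between mid_knob's own z axis and vertical above 0.52 rad).
It fails at once if the middle box is let fall: out of the fingers with its underside more than 30 mm above the board (height (world z) of mid_knob above 0.118 m and contact force between the fingers and mid below 0.05 N).
It also fails if it takes over 40 s, if anything falls off the work surface, if the arm or the gripper's body presses on something with over 40 N, if the wrist force passes 120 N, or if a joint passes its speed limit or range.

ROBOT

A 6-joint arm with a two-finger parallel gripper is mounted at the origin on the work surface. World frame = base frame: x ahead of the robot, y to its left, z up, the work surface at z = 0. Lengths are in mm, angles in rad, forces in N, time in s.
With the tool pointing down it reaches from about 325 to 1000 mm from the base axis. Payload 5.1 kg.
Tool frame: the origin (TCP) lies on the centre line of the jaws, within the pads' length; the fingertips stand 25 mm ahead of it and the grasp point (between the pads) lies 6 mm ahead of it; z points along the fingers, y is the line along which they close (so a half turn about z gives the same grasp; the last joint's range is limited). The gripper opens to 85 mm and grips with 20 to 120 N. Pads are 22 mm wide; open, the fingers measure 114 mm over their backs; the gripper's body (76 mm by 85 mm) begins 54 mm behind the grasp point. The pads swing forward as they close: fully open they stand 13 mm farther back than shut.
Start: joints at [1.252, 0.124, 1.65, -0, 1.367, -0.083], TCP at [151.876, 631.996, 256.322] pointing down, gripper open.
Joint ranges: [-2.61, 2.61], [-1.02, 2.33], [0.03, 2.71], [-1.35, 4.49], [0.32, 2.68], [-2.91, 2.91]. Speed limits (rad/s): [2.57, 2.57, 3.14, 3.14, 3.14, 3.14].

INTERFACE

Orientations are given as a unit quaternion [x, y, z, w].
In Python, from bench import env, cams, spotter gives the robot as it stands.
- The arm moves only by the tool send_rows, never from a script. Its argument "steps" is a list of rows, each an object of numbers: "rx", "ry", "rz": the turn, a rotation vector about the tool's x, y, z in degrees; "tx", "ty", "tz": the shift along the tool's x, y, z in m; "hand": the opening, from 0 (shut) to 1 (fully open). A call has exactly 8 rows; each row shifts and turns the commanded pose from where the row before left it, along the tool's axes as they then stand; what a row does not reach is not made up. A row lasts 1/12 s, in which the tool goes at most 41.7 mm and 7.16 degrees, less where a joint would pass 70% of its speed; a pose out of reach is approached as far as the arm can. A call with a gripper value outside its range is refused whole. The fingers move at their own pace and stop on an object; the grip force is fixed at half the most. Time passes only in rows, so rows that do not move let the fingers close, or fill a call up. It gives the time, the measured TCP pose, the force, the opening and the grip force at its end, in the units of the state.
- env.get_state(): the state, without advancing time (a new reading comes with each control period).
- cams.read_camera(name): name is "scene" or "side" or "wrist"; returns the picture (480x640x3 uint8, red, green, blue); there is no depth.
- cams.camera_info(name): a dict with "mtx" (3x3 intrinsics, pixels), "R" (3x3) and "t" (3): a world point X has camera coordinates R X + t; the wrist camera has in their place "tool_from_camera" (4x4, takes a point from camera to tool coordinates, whose origin is the TCP and whose axes are the flange's). Camera axes: x right, y down, z forward; pixel columns grow to the right and rows downward; lengths in mm; the calibration is good to about 2 mm. A picture is of the moment at which its call begins: read the wrist's pose just before it. camera_info takes no time and is no camera call.
- env.sign_off(): hands the job in; it is judged then, once.
Trained networks look in the newest picture that a camera, given by its name, has taken for a name from the list of things; names that differ only in an ending like _2 or _b are one class to them, and where a whole thing is asked for, a point or a joint stands for the part that bears it (a point fixed in the world has none). Each returns a list of dicts, best first, with "p" (0 to 1); they miss things now and then, are a little off and sometimes report something else, mostly with a low value. They report only what shows in the picture. A call takes as long as a camera call. They do not tell look-alikes from the thing itself.
- spotter.search_frame(query, camera): "location" ([x, y, z] in mm, in world coordinates, good to about 4 mm: the middle of the surface that is visible of it).
- spotter.trace(query, camera): "region" (480x640 bool, what is visible of it).
- spotter.mark_of(query, camera): "location" ([x, y, z] in mm, in world coordinates, good to about 4 mm: a listed point, or the origin of a listed thing).
The state is a dict: "time_s": time; "joint_positions": joint angles; "joint_vel": joint speeds; "joint_torque": joint torques, N m; "ee_pos": TCP position; "tcp_rot": TCP orientation; "contact_force": force on the tool from outside, world axes, zero at the start; "torque": the same for the moment, N m; "gripper_width": opening from 0.0 (shut) to 1.0 (fully open); "grip_force": force on a finger pad.
Only numpy, scipy, OpenCV 4.12 (cv2) and the standard library are available. Lean on these libraries where they do the work, as an engineer would, in place of code of your own. Each camera call takes 0.05 s, during which the arm holds its last target. There are 200 camera calls.

## Working session

There is one attempt and no reset: what is moved stays moved. The work goes in short steps, Python scripts to look and compute and a tool call to move; the robot and the scene stay as the last step left them, time stands still between calls to the robot, and variables do not carry over. Pictures are saved under pics/ and viewed, at most 10 in all, crops included, and the job is handed in when it is done.

Besides the shell and the picture viewer there is one more tool, called after "Call:" as name(argument=value, ...), one argument or row to a line, values as JSON. send_rows: Moves the arm, as the interface text tells. Its arguments: {"type":"object","properties":{"steps":{"type":"array","items":{"type":"object","properties":{"rx":{"type":"number"},"ry":{"type":"number"},"rz":{"type":"number"},"tx":{"type":"number"},"ty":{"type":"number"},"tz":{"type":"number"},"hand":{"type":"number"}}}}},"required":["steps"]}

```bash
mkdir -p pics; python3 - <<'E'
from bench import env,cams,spotter
import cv2,numpy as np
s=env.get_state();print(s['time_s'],s['ee_pos'],s['tcp_rot'],s['gripper_width'])
ims=[]
for c in ['scene','side']:
    im=cams.read_camera(c);cv2.imwrite(f'pics/{c}0.png',im[:,:,::-1])
    for q in ['mid_knob','left_knob','right_knob','tray']:
        print(c,q,[(np.round(d['location']).tolist(),round(d['p'],2)) for d in spotter.mark_of(q,c)])
E
```

```text
0.0 [151.71051027 631.47438679 255.05582524] [ 1.17618821e-01  9.93058282e-01 -1.00736826e-03 -2.13757970e-04] 1.0003069689647806
scene mid_knob [([603.0, -248.0, 83.0], 0.61), ([189.0, -313.0, 72.0], 0.59), ([369.0, -644.0, 68.0], 0.57)]
scene left_knob [([589.0, -176.0, 86.0], 0.83)]
scene right_knob [([628.0, -322.0, 87.0], 0.64), ([587.0, -177.0, 84.0], 0.54)]
scene tray [([503.0, 178.0, 19.0], 0.59)]
side mid_knob [([187.0, -317.0, 66.0], 0.97), ([366.0, -640.0, 70.0], 0.68), ([603.0, -251.0, 90.0], 0.6)]
side left_knob [([586.0, -178.0, 89.0], 0.94)]
side right_knob [([624.0, -323.0, 92.0], 0.75)]
side tray [([506.0, 182.0, 20.0], 0.9)]
```

View pics/scene0.png

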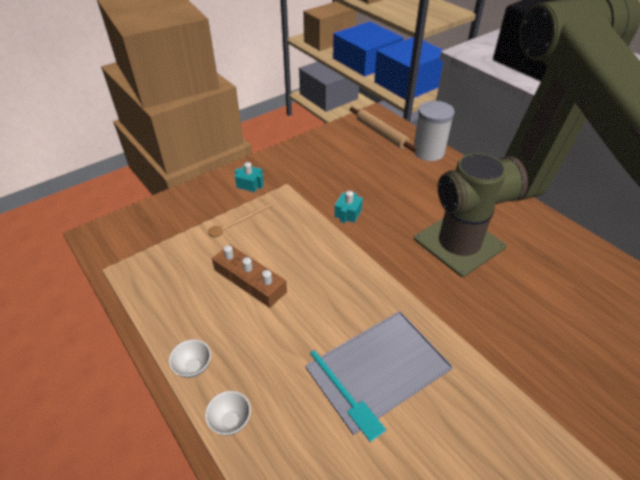

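View pics/side0.png

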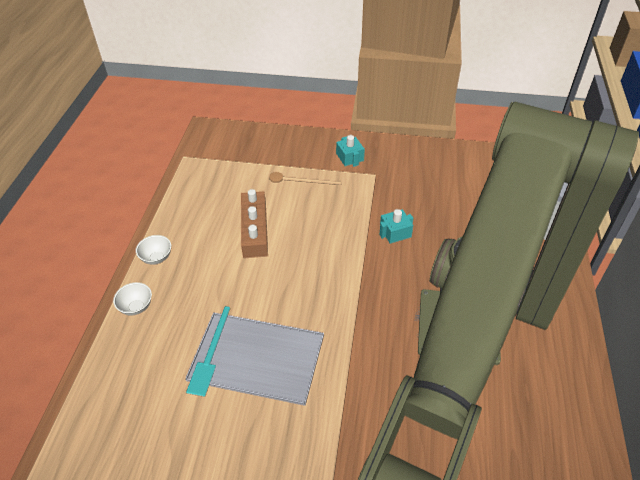

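The row is wooden boxes with white knobs at scene px (228,252), (247,265) and (267,278). The middle knob is at scene (247,265) and side (252,213). The two turquoise look-alikes, at scene (249,178) and (348,207), stand alone and aren't wooden, so I exclude them. The tray is at scene (380,370) with the spatula on its far (+x) end. I'll turn the tool first, then go above the row.

Call:
send_rows(
  steps=[
    {"rz": 7},
    {"rz": 7},
    {"rz": 7},
    {"rz": 7},
    {"rz": 7},
    {"rz": 7},
    {"rz": 7},
    {"rz": 7},
  ],
)

```text
schema error: expected keys rx, ry, rz, tx, ty, tz, hand
```

```bash
cat > h.py <<'E'
from bench import env,cams,spotter
import cv2,numpy as np
from scipy.spatial.transform import Rotation as Ro
def pose():
    s=env.get_state();return s,np.array(s['ee_pos']),Ro.from_quat(s['tcp_rot'])
def yaw(R): y=R.as_matrix()[:,1];return np.degrees(np.arctan2(y[1],y[0]))
def delta(target,yawy):
    "tool-frame shift (mm) and turn (deg) to a tool-down pose whose y axis has the yaw given"
    s,p,R=pose();a=np.radians(yawy);y=np.array([np.cos(a),np.sin(a),0]);z=np.array([0,0,-1.]);x=np.cross(y,z)
    T=Ro.from_matrix(np.c_[x,y,z])
    print('t',round(s['time_s'],2),'pos',p.round(1),'yaw',yaw(R).round(2))
    print('turn',(R.inv()*T).as_rotvec(degrees=True).round(2),'shift after turn',T.inv().apply(np.array(target)-p).round(1),'before',R.inv().apply(np.array(target)-p).round(1))
E
python3 - <<'E'
from h import *
print(cams.camera_info('wrist'))
delta([560,-240,300],14.7)
# tray corners from side and scene masks, projected on z=12 plane
for c in ['side','scene']:
    cams.read_camera(c);r=spotter.trace('tray',c)[0];m=r['region'].astype(np.uint8)
    i=cams.camera_info(c);K,R,t=map(np.array,(i['mtx'],i['R'],i['t']))
    pts=np.argwhere(m)[:,::-1]
    d=np.c_[pts,np.ones(len(pts))]@np.linalg.inv(K).T@R;o=-R.T@t
    w=o+d*((8-o[2])/d[:,2])[:,None]
    rc=cv2.minAreaRect(w[:,:2].astype(np.float32));print(c,r['p'],rc)
E
```

```text
{'mtx': array([[350.7867966 ,   0.        , 319.14908975],
       [  0.        , 350.7867966 , 241.08685024],
       [  0.        ,   0.        ,   1.        ]]), 'tool_from_camera': array([[ 1.90196410e-04, -9.48116792e-01, -3.17922181e-01,
         8.20711152e+01],
       [ 9.99999617e-01, -9.10873183e-05,  8.69891346e-04,
         6.79803753e-01],
       [-8.53717271e-04, -3.17922225e-01,  9.48116412e-01,
        -1.16604147e+02],
       [ 0.00000000e+00,  0.00000000e+00,  0.00000000e+00,
         1.00000000e+00]])}
t 0.5 pos [151.9 632.  256.3] yaw 76.49
turn [-1.000e-02  0.000e+00  6.179e+01] shift after turn [-947.   173.5  -43.7] before [-600.6 -752.5  -43.7]
side 0.69 ((505.21099853515625, 170.11880493164062), (210.70652770996094, 307.7984924316406), 86.04644012451172)
scene 0.74 ((494.57830810546875, 175.75425720214844), (207.898193359375, 309.64727783203125), 85.9775619506836)
```

Call:
send_rows(
  steps=[
    {"rx": 0,"ry": 0,"rz": 7,"tx": 0,"ty": 0,"tz": 0,"hand": 1},
    {"rx": 0,"ry": 0,"rz": 7,"tx": 0,"ty": 0,"tz": 0,"hand": 1},
    {"rx": 0,"ry": 0,"rz": 7,"tx": 0,"ty": 0,"tz": 0,"hand": 1},
    {"rx": 0,"ry": 0,"rz": 7,"tx": 0,"ty": 0,"tz": 0,"hand": 1},
    {"rx": 0,"ry": 0,"rz": 7,"tx": 0,"ty": 0,"tz": 0,"hand": 1},
    {"rx": 0,"ry": 0,"rz": 7,"tx": 0,"ty": 0,"tz": 0,"hand": 1},
    {"rx": 0,"ry": 0,"rz": 7,"tx": 0,"ty": 0,"tz": 0,"hand": 1},
    {"rx": 0,"ry": 0,"rz": 7,"tx": 0,"ty": 0,"tz": 0,"hand": 1},
  ],
)

```text
time_s: 1.37
ee_pos: [151.9, 632.0, 256.4]
tcp_rot: [0.573, 0.82, 0.0, -0.0]
contact_force: [0.1, -0.2, 0.6]
gripper_width: 0.995
grip_force: 0.0
```

Call:
send_rows(
  steps=[
    {"rx": 0,"ry": 0,"rz": 5.8,"tx": 0,"ty": 0,"tz": 0,"hand": 1},
    {"rx": 0,"ry": 0,"rz": 0,"tx": -0.03,"ty": 0.006,"tz": -0.005,"hand": 1},
    {"rx": 0,"ry": 0,"rz": 0,"tx": -0.03,"ty": 0.006,"tz": -0.005,"hand": 1},
    {"rx": 0,"ry": 0,"rz": 0,"tx": -0.03,"ty": 0.006,"tz": -0.005,"hand": 1},
    {"rx": 0,"ry": 0,"rz": 0,"tx": -0.03,"ty": 0.006,"tz": -0.005,"hand": 1},
    {"rx": 0,"ry": 0,"rz": 0,"tx": -0.03,"ty": 0.006,"tz": -0.005,"hand": 1},
    {"rx": 0,"ry": 0,"rz": 0,"tx": -0.03,"ty": 0.006,"tz": -0.005,"hand": 1},
    {"rx": 0,"ry": 0,"rz": 0,"tx": -0.03,"ty": 0.006,"tz": -0.005,"hand": 1},
  ],
)

```text
time_s: 2.03
ee_pos: [246.1, 438.2, 291.7]
tcp_rot: [0.611, 0.792, 0.0, 0.0]
contact_force: [0.2, 0.1, 0.4]
gripper_width: 1.0
grip_force: 0.0
```

Call:
send_rows(
  steps=[
    {"rx": 0,"ry": 0,"rz": 0,"tx": -0.03,"ty": 0.006,"tz": 0,"hand": 1},
    {"rx": 0,"ry": 0,"rz": 0,"tx": -0.03,"ty": 0.006,"tz": 0,"hand": 1},
    {"rx": 0,"ry": 0,"rz": 0,"tx": -0.03,"ty": 0.006,"tz": 0,"hand": 1},
    {"rx": 0,"ry": 0,"rz": 0,"tx": -0.03,"ty": 0.006,"tz": 0,"hand": 1},
    {"rx": 0,"ry": 0,"rz": 0,"tx": -0.03,"ty": 0.006,"tz": 0,"hand": 1},
    {"rx": 0,"ry": 0,"rz": 0,"tx": -0.03,"ty": 0.006,"tz": 0,"hand": 1},
    {"rx": 0,"ry": 0,"rz": 0,"tx": -0.03,"ty": 0.006,"tz": 0,"hand": 1},
    {"rx": 0,"ry": 0,"rz": 0,"tx": -0.03,"ty": 0.006,"tz": 0,"hand": 1},
  ],
)

```text
time_s: 2.7
ee_pos: [353.3, 218.2, 291.6]
tcp_rot: [0.611, 0.792, 0.0, 0.0]
contact_force: [1.1, -0.2, -0.7]
gripper_width: 0.994
grip_force: 0.0
```

Call:
send_rows(
  steps=[
    {"rx": 0,"ry": 0,"rz": 0,"tx": -0.03,"ty": 0.006,"tz": 0,"hand": 1},
    {"rx": 0,"ry": 0,"rz": 0,"tx": -0.03,"ty": 0.006,"tz": 0,"hand": 1},
    {"rx": 0,"ry": 0,"rz": 0,"tx": -0.03,"ty": 0.006,"tz": 0,"hand": 1},
    {"rx": 0,"ry": 0,"rz": 0,"tx": -0.03,"ty": 0.006,"tz": 0,"hand": 1},
    {"rx": 0,"ry": 0,"rz": 0,"tx": -0.03,"ty": 0.006,"tz": 0,"hand": 1},
    {"rx": 0,"ry": 0,"rz": 0,"tx": -0.03,"ty": 0.006,"tz": 0,"hand": 1},
    {"rx": 0,"ry": 0,"rz": 0,"tx": -0.03,"ty": 0.006,"tz": 0,"hand": 1},
    {"rx": 0,"ry": 0,"rz": 0,"tx": -0.03,"ty": 0.006,"tz": 0,"hand": 1},
  ],
)

```text
time_s: 3.37
ee_pos: [460.8, -2.0, 291.6]
tcp_rot: [0.611, 0.792, 0.0, 0.0]
contact_force: [0.2, 0.7, 0.3]
gripper_width: 0.997
grip_force: 0.0
```

```bash
python3 - <<'E'
from h import *
delta([603,-249,290],14.7)
E
```

```text
t 3.37 pos [460.8  -2.  291.6] yaw 14.67
turn [ 0.05  0.01 -0.03] shift after turn [-275.    74.9    1.6] before [-275.    75.1    1.7]
```

Call:
send_rows(
  steps=[
    {"rx": 0,"ry": 0,"rz": 0,"tx": -0.03,"ty": 0.01,"tz": 0,"hand": 1},
    {"rx": 0,"ry": 0,"rz": 0,"tx": -0.03,"ty": 0.01,"tz": 0,"hand": 1},
    {"rx": 0,"ry": 0,"rz": 0,"tx": -0.03,"ty": 0.01,"tz": 0,"hand": 1},
    {"rx": 0,"ry": 0,"rz": 0,"tx": -0.03,"ty": 0.01,"tz": 0,"hand": 1},
    {"rx": 0,"ry": 0,"rz": 0,"tx": -0.03,"ty": 0.01,"tz": 0,"hand": 1},
    {"rx": 0,"ry": 0,"rz": 0,"tx": -0.03,"ty": 0.01,"tz": 0,"hand": 1},
    {"rx": 0,"ry": 0,"rz": 0,"tx": 0,"ty": 0,"tz": 0,"hand": 1},
    {"rx": 0,"ry": 0,"rz": 0,"tx": 0,"ty": 0,"tz": 0,"hand": 1},
  ],
)

```text
time_s: 4.03
ee_pos: [564.3, -160.4, 290.8]
tcp_rot: [0.612, 0.791, -0.0, -0.001]
contact_force: [-0.5, 0.3, -0.7]
gripper_width: 0.999
grip_force: 0.0
```

```bash
cat >> h.py <<'E'
def shot(n):
    s,p,R=pose();im=cams.read_camera('wrist');np.savez(f'pics/{n}.npz',im=im,p=p,q=s['tcp_rot'])
    cv2.imwrite(f'pics/{n}.png',im[:,:,::-1])
    for q in ['mid_knob','left_knob','right_knob','tray']:
        print(n,q,[(np.round(d['location']).tolist(),round(d['p'],2)) for d in spotter.mark_of(q,'wrist')])
def proj(n,X):
    "pixel of a world point in the saved wrist view n"
    f=np.load(f'pics/{n}.npz');i=cams.camera_info('wrist');T=i['tool_from_camera']
    c=(Ro.from_quat(f['q']).inv().apply(np.atleast_2d(X)-f['p'])-T[:3,3])@T[:3,:3]
    v=c@np.array(i['mtx']).T;return v[:,:2]/v[:,2:]
E
python3 -c "
from h import *
shot('w1')"
```

```text
w1 mid_knob [([610.0, -251.0, 85.0], 0.92)]
w1 left_knob [([587.0, -173.0, 87.0], 0.73)]
w1 right_knob [([628.0, -318.0, 89.0], 0.76)]
w1 tray []
```

Call:
send_rows(
  steps=[
    {"rx": 0,"ry": 0,"rz": 0,"tx": -0.03,"ty": 0.005,"tz": 0,"hand": 1},
    {"rx": 0,"ry": 0,"rz": 0,"tx": -0.03,"ty": 0.005,"tz": 0,"hand": 1},
    {"rx": 0,"ry": 0,"rz": 0,"tx": -0.03,"ty": 0.005,"tz": 0,"hand": 1},
    {"rx": 0,"ry": 0,"rz": 0,"tx": -0.005,"ty": 0,"tz": 0,"hand": 1},
    {"rx": 0,"ry": 0,"rz": 0,"tx": 0,"ty": 0,"tz": 0,"hand": 1},
    {"rx": 0,"ry": 0,"rz": 0,"tx": 0,"ty": 0,"tz": 0,"hand": 1},
    {"rx": 0,"ry": 0,"rz": 0,"tx": 0,"ty": 0,"tz": 0,"hand": 1},
    {"rx": 0,"ry": 0,"rz": 0,"tx": 0,"ty": 0,"tz": 0,"hand": 1},
  ],
)

```text
time_s: 4.95
ee_pos: [602.4, -246.1, 291.7]
tcp_rot: [0.61, 0.792, 0.0, 0.0]
contact_force: [-1.2, 0.8, -0.8]
gripper_width: 0.997
grip_force: 0.0
```

```bash
python3 -c "
from h import *
shot('w2')
a=cv2.imread('pics/w1.png');b=cv2.imread('pics/w2.png');cv2.imwrite('pics/w12.png',cv2.resize(np.vstack([a[:,100:540],b[:,100:540]]),(275,600)) if 0 else np.hstack([a[:,130:530],b[:,130:530]]))"
```

```text
w2 mid_knob [([609.0, -250.0, 89.0], 0.66)]
w2 left_knob [([586.0, -172.0, 87.0], 0.77), ([608.0, -251.0, 86.0], 0.53)]
w2 right_knob []
w2 tray []
```

View pics/w12.png

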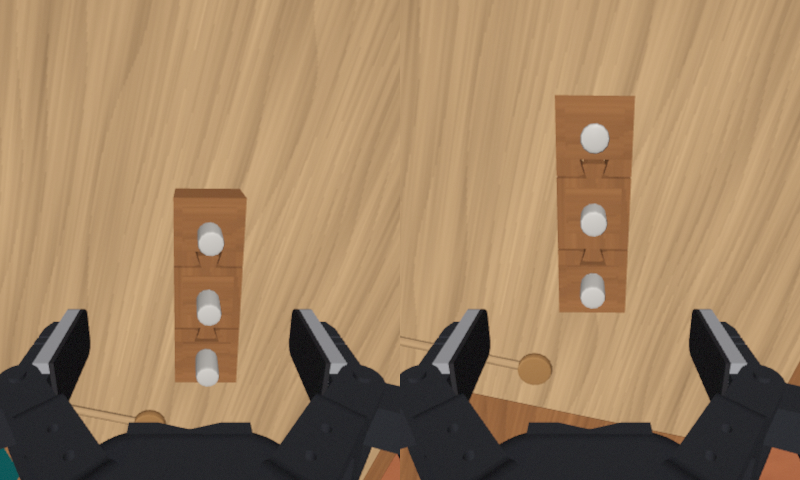

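Both wrist views show the three wooden boxes with dovetails at the joints. The middle knob is at w1 px (339,307) and w2 px (323,219), between knobs at w2 (324,138) and (322,291). I'll fit knob cylinders to both views to measure position and height, and enlarge the middle one as confirmation.

```bash
python3 - <<'E'
from h import *
from scipy.optimize import least_squares
a=np.linspace(0,2*np.pi,40);C=np.c_[12.5*np.cos(a),12.5*np.sin(a)]
seen={}
for n in ['w1','w2']:
    im=np.load(f'pics/{n}.npz')['im'];h=cv2.cvtColor(im,cv2.COLOR_RGB2HSV)
    m=((h[...,1]<45)&(h[...,2]>110)).astype(np.uint8);m[:,:280]=0;m[:,370:]=0;m=cv2.morphologyEx(m,cv2.MORPH_OPEN,np.ones((3,3),np.uint8))
    k,l,st,ce=cv2.connectedComponentsWithStats(m)
    ok=sorted([i for i in range(1,k) if st[i,4]>200 and st[i,1]<400],key=lambda i:st[i,1])
    seen[n]=[(cv2.convexHull(np.argwhere(l==i)[:,::-1].astype(np.int32))[:,0]) for i in ok]
    print(n,[st[i].tolist() for i in ok])
def feat(h):
    h=h.astype(np.float32)[:,None];M=cv2.moments(h);return np.r_[M['m10']/M['m00'],M['m01']/M['m00'],h[:,0].min(0),h[:,0].max(0)]
def model(n,x):
    P=np.vstack([np.c_[C+x[:2],np.full(40,z)] for z in (x[2],x[2]-36)])
    return feat(cv2.convexHull(proj(n,P).astype(np.float32))[:,0])
out=[]
for j,x0 in enumerate([[586,-173,105],[606,-250,105],[627,-320,105]]):
    f=lambda x:np.concatenate([model(n,x)-feat(seen[n][j]) for n in seen])
    r=least_squares(f,x0,diff_step=1e-3,loss='soft_l1');out.append(r.x);print(r.x.round(1),r.fun.round(1))
o=np.array(out);d=o[0]-o[2];print('row yaw',np.degrees(np.arctan2(d[1],d[0]))-90,np.linalg.norm(d[:2]),'mid',o.mean(0))
im=cv2.imread('pics/w2.png')[80:330,230:430];cv2.imwrite('pics/crop.png',cv2.resize(im,None,fx=2.4,fy=2.4,interpolation=3))
E
```

```text
w1 [[328, 223, 26, 33, 708], [327, 290, 24, 36, 717], [326, 349, 23, 37, 714]]
w2 [[311, 124, 28, 29, 664], [311, 204, 26, 32, 688], [310, 274, 25, 34, 706]]
[ 589.1 -176.8  100.2] [-0.2 -1.  -1.6 -3.   1.1  0.8  0.2  0.7 -1.2 -0.7  1.4  2.1]
[ 607.9 -250.4   98.4] [-0.2 -0.9 -1.3 -2.7  1.3  0.4  0.1  1.  -1.1 -0.9  1.1  2.9]
[ 627.  -325.9   94.6] [-0.5 -1.2 -1.2 -2.6  0.4  0.8  0.1  1.  -0.1 -1.1  0.9  3. ]
row yaw 14.28001941891641 153.78091856096478 mid [ 607.98125418 -251.02764951   97.72963441]
```

View pics/crop.png

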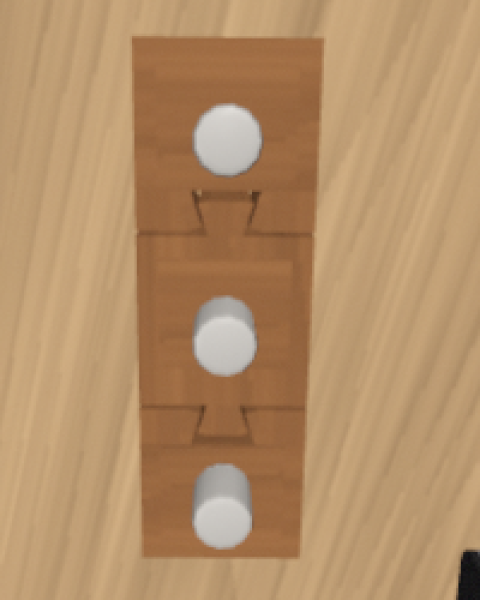

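The crop shows the wooden middle box with its tails in both neighbours' sockets, knob at w2 (323,222), which confirms the target. The fitted spacing (154 mm against the known 148) shows the depth reads a bit far, so I'll refit with the height as a check.

```bash
python3 - <<'E'
from h import *
from scipy.optimize import least_squares
# knob triangulation from scene+side via masks' top, and wrist disks: bright-top centroids
def tops(n):
    im=np.load(f'pics/{n}.npz')['im'];g=cv2.cvtColor(im,cv2.COLOR_RGB2GRAY);h=cv2.cvtColor(im,cv2.COLOR_RGB2HSV)
    m=((h[...,1]<40)&(g>190)).astype(np.uint8);m[:,:280]=0;m[:,370:]=0;m[400:]=0
    k,l,st,ce=cv2.connectedComponentsWithStats(m)
    return [(ce[i],st[i].tolist()) for i in sorted(range(1,k),key=lambda i:st[i,1]) if st[i,4]>150]
T={n:tops(n) for n in ['w1','w2']}
for n in T: print(n,[(c.round(1),s) for c,s in T[n]])
o=[]
for j in range(3):
    P=lambda x,z=None:np.concatenate([(proj(n,x if z is None else np.r_[x,z])[0]-T[n][j][0]) for n in T])
    r=least_squares(P,[606,-250,105]);q=least_squares(lambda x:P(x,106.),[606,-250.])
    print('free',r.x.round(1),'z106',q.x.round(1),q.fun.round(1));o.append(q.x)
d=o[0]-o[2];print('yaw',np.degrees(np.arctan2(d[1],d[0]))-90,'len',np.linalg.norm(d),'mean',np.mean(o,0))
delta([*np.mean(o,0),150],np.degrees(np.arctan2(d[1],d[0]))-90)
E
```

```text
w1 [(array([340.1, 241.3]), [329, 232, 24, 20, 347]), (array([338.4, 312.9]), [328, 305, 22, 17, 277]), (array([336.7, 375.1]), [328, 368, 19, 15, 218])]
w2 [(array([323.9, 136.1]), [312, 124, 26, 25, 483]), (array([322.9, 221.9]), [312, 212, 23, 21, 387]), (array([322. , 295.8]), [312, 287, 22, 19, 316])]
free [ 587.9 -174.7  101.9] z106 [ 587.6 -174.1] [ 0.1  0.8 -0.1 -0.6]
free [ 606.3 -246.9  101.9] z106 [ 605.8 -245.3] [ 0.1  0.7 -0.1 -0.6]
free [ 624.8 -319.5  100.9] z106 [ 623.8 -316.3] [ 0.1  0.7 -0.1 -0.6]
yaw 14.292453163988313 len 146.74661874119823 mean [ 605.74469977 -245.26709296]
t 5.2 pos [ 602.6 -246.9  291.6] yaw 14.72
turn [0.02 0.01 0.43] shift after turn [  0.8   3.5 141.6] before [  0.8   3.4 141.6]
```

Call:
send_rows(
  steps=[
    {"rx": 0,"ry": 0,"rz": 0.4,"tx": 0.001,"ty": 0.0035,"tz": 0.01,"hand": 0.65},
    {"rx": 0,"ry": 0,"rz": 0,"tx": 0,"ty": 0,"tz": 0.02,"hand": 0.65},
    {"rx": 0,"ry": 0,"rz": 0,"tx": 0,"ty": 0,"tz": 0.02,"hand": 0.65},
    {"rx": 0,"ry": 0,"rz": 0,"tx": 0,"ty": 0,"tz": 0.02,"hand": 0.65},
    {"rx": 0,"ry": 0,"rz": 0,"tx": 0,"ty": 0,"tz": 0.02,"hand": 0.65},
    {"rx": 0,"ry": 0,"rz": 0,"tx": 0,"ty": 0,"tz": 0.02,"hand": 0.65},
    {"rx": 0,"ry": 0,"rz": 0,"tx": 0,"ty": 0,"tz": 0.01,"hand": 0.65},
    {"rx": 0,"ry": 0,"rz": 0,"tx": 0,"ty": 0,"tz": 0,"hand": 0.65},
  ],
)

```text
time_s: 5.87
ee_pos: [604.0, -244.5, 167.0]
tcp_rot: [0.614, 0.79, -0.001, -0.003]
contact_force: [-0.5, -0.2, -1.1]
gripper_width: 0.653
grip_force: 0.0
```

```bash
python3 -c "
from h import *
delta([606,-246,101],14.3)
shot('w3')
print(env.get_state()['gripper_width'])"
```

```text
t 5.87 pos [ 604.  -244.5  167. ] yaw 14.28
turn [-0.29 -0.26 -0.02] shift after turn [-2.   1.6 66. ] before [-2.2  1.9 66. ]
w3 mid_knob [([609.0, -249.0, 85.0], 0.98)]
w3 left_knob [([586.0, -174.0, 84.0], 0.79)]
w3 right_knob [([626.0, -318.0, 87.0], 0.92)]
w3 tray []
0.6440933349698851
```

View pics/w3.png

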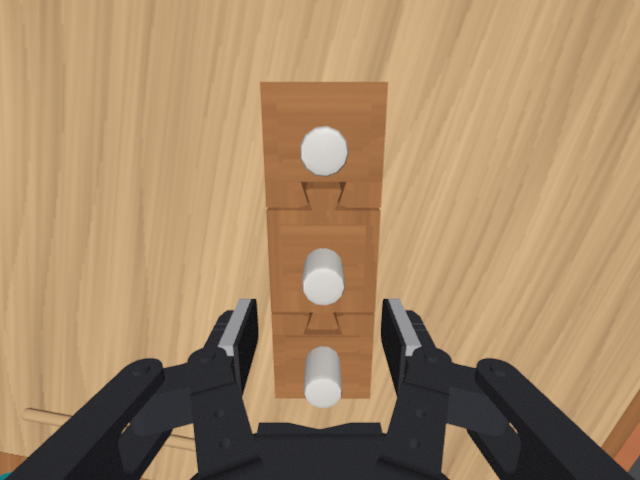

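Mid knob top disk at (323,284), row centred on u≈323, fingers symmetric about u≈319: about 1.5 mm still to go along tool y.

```bash
python3 -c "
from h import *
print(proj('w3',[[606,-246,106],[606,-246,103],[606.5,-248,106],[587.7,-174.3,106],[624,-317,106]]).round(1))"
```

```text
[[322.1 284.3]
 [322.1 282. ]
 [322.1 287.7]
 [322.4 147. ]
 [321.6 391.5]]
```

Call:
send_rows(
  steps=[
    {"rx": 0,"ry": 0,"rz": 0,"tx": -0.0015,"ty": 0.0015,"tz": 0.01,"hand": 0.65},
    {"rx": 0,"ry": 0,"rz": 0,"tx": 0,"ty": 0,"tz": 0.01,"hand": 0.65},
    {"rx": 0,"ry": 0,"rz": 0,"tx": 0,"ty": 0,"tz": 0.01,"hand": 0.65},
    {"rx": 0,"ry": 0,"rz": 0,"tx": 0,"ty": 0,"tz": 0.01,"hand": 0.65},
    {"rx": 0,"ry": 0,"rz": 0,"tx": 0,"ty": 0,"tz": 0.01,"hand": 0.65},
    {"rx": 0,"ry": 0,"rz": 0,"tx": 0,"ty": 0,"tz": 0.01,"hand": 0.65},
    {"rx": 0,"ry": 0,"rz": 0,"tx": 0,"ty": 0,"tz": 0.005,"hand": 0.65},
    {"rx": 0,"ry": 0,"rz": 0,"tx": 0,"ty": 0,"tz": 0,"hand": 0.65},
  ],
)

```text
time_s: 6.78
ee_pos: [606.4, -246.1, 103.8]
tcp_rot: [0.614, 0.79, -0.0, -0.002]
contact_force: [-1.2, 1.1, 0.4]
gripper_width: 0.652
grip_force: 0.0
```

```bash
python3 -c "
from h import *
delta([606,-246,101],14.3)"
```

```text
t 6.78 pos [ 606.4 -246.1  103.8] yaw 14.29
turn [-0.16 -0.14 -0.01] shift after turn [ 0.2 -0.4  2.8] before [ 0.2 -0.4  2.8]
```

Call:
send_rows(
  steps=[
    {"rx": 0,"ry": 0,"rz": 0,"tx": 0,"ty": 0,"tz": 0.002,"hand": 0.5},
    {"rx": 0,"ry": 0,"rz": 0,"tx": 0,"ty": 0,"tz": 0,"hand": 0.4},
    {"rx": 0,"ry": 0,"rz": 0,"tx": 0,"ty": 0,"tz": 0,"hand": 0.3},
    {"rx": 0,"ry": 0,"rz": 0,"tx": 0,"ty": 0,"tz": 0,"hand": 0.2},
    {"rx": 0,"ry": 0,"rz": 0,"tx": 0,"ty": 0,"tz": 0,"hand": 0.1},
    {"rx": 0,"ry": 0,"rz": 0,"tx": 0,"ty": 0,"tz": 0,"hand": 0},
    {"rx": 0,"ry": 0,"rz": 0,"tx": 0,"ty": 0,"tz": 0,"hand": 0},
    {"rx": 0,"ry": 0,"rz": 0,"tx": 0,"ty": 0,"tz": 0,"hand": 0},
  ],
)

```text
time_s: 7.45
ee_pos: [607.8, -247.0, 105.1]
tcp_rot: [0.614, 0.79, -0.0, 0.0]
contact_force: [-2.1, -0.2, 4.0]
gripper_width: 0.276
grip_force: 58.8
```

Call:
send_rows(
  steps=[
    {"rx": 0,"ry": 0,"rz": 0,"tx": 0,"ty": 0,"tz": 0,"hand": 0},
    {"rx": 0,"ry": 0,"rz": 0,"tx": 0,"ty": 0,"tz": 0,"hand": 0},
    {"rx": 0,"ry": 0,"rz": 0,"tx": 0,"ty": 0,"tz": -0.001,"hand": 0},
    {"rx": 0,"ry": 0,"rz": 0,"tx": 0,"ty": 0,"tz": -0.001,"hand": 0},
    {"rx": 0,"ry": 0,"rz": 0,"tx": 0,"ty": 0,"tz": -0.002,"hand": 0},
    {"rx": 0,"ry": 0,"rz": 0,"tx": 0,"ty": 0,"tz": -0.002,"hand": 0},
    {"rx": 0,"ry": 0,"rz": 0,"tx": 0,"ty": 0,"tz": 0,"hand": 0},
    {"rx": 0,"ry": 0,"rz": 0,"tx": 0,"ty": 0,"tz": 0,"hand": 0},
  ],
)

```text
time_s: 8.12
ee_pos: [607.6, -246.5, 110.1]
tcp_rot: [0.614, 0.79, 0.0, -0.0]
contact_force: [0.5, 0.6, -2.2]
gripper_width: 0.272
grip_force: 58.8
```

Call:
send_rows(
  steps=[
    {"rx": 0,"ry": 0,"rz": 0,"tx": 0,"ty": 0,"tz": -0.002,"hand": 0},
    {"rx": 0,"ry": 0,"rz": 0,"tx": 0,"ty": 0,"tz": -0.002,"hand": 0},
    {"rx": 0,"ry": 0,"rz": 0,"tx": 0,"ty": 0,"tz": -0.002,"hand": 0},
    {"rx": 0,"ry": 0,"rz": 0,"tx": 0,"ty": 0,"tz": -0.002,"hand": 0},
    {"rx": 0,"ry": 0,"rz": 0,"tx": 0,"ty": 0,"tz": 0,"hand": 0},
    {"rx": 0,"ry": 0,"rz": 0,"tx": 0,"ty": 0,"tz": 0,"hand": 0},
    {"rx": 0,"ry": 0,"rz": 0,"tx": 0,"ty": 0,"tz": 0,"hand": 0},
    {"rx": 0,"ry": 0,"rz": 0,"tx": 0,"ty": 0,"tz": 0,"hand": 0},
  ],
)

```text
time_s: 8.78
ee_pos: [607.5, -246.6, 118.2]
tcp_rot: [0.614, 0.79, -0.0, -0.0]
contact_force: [0.2, 0.4, -1.8]
gripper_width: 0.273
grip_force: 58.9
```

```bash
python3 -c "
from h import *
delta([606,-246,165],14.3);print(env.get_state()['contact_force'],env.get_state()['torque'])
shot('w4')"
```

```text
t 8.78 pos [ 607.5 -246.6  118.2] yaw 14.29
turn [-0.01 -0.01 -0.01] shift after turn [  1.   -1.3 -46.8] before [  1.   -1.3 -46.8]
[ 0.22429128  0.4382571  -1.81993898] [-0.03932865  0.01828218 -0.00561357]
w4 mid_knob [([609.0, -251.0, 97.0], 0.93)]
w4 left_knob [([590.0, -175.0, 85.0], 0.95)]
w4 right_knob [([625.0, -322.0, 87.0], 0.63)]
w4 tray []
```

View pics/w4.png

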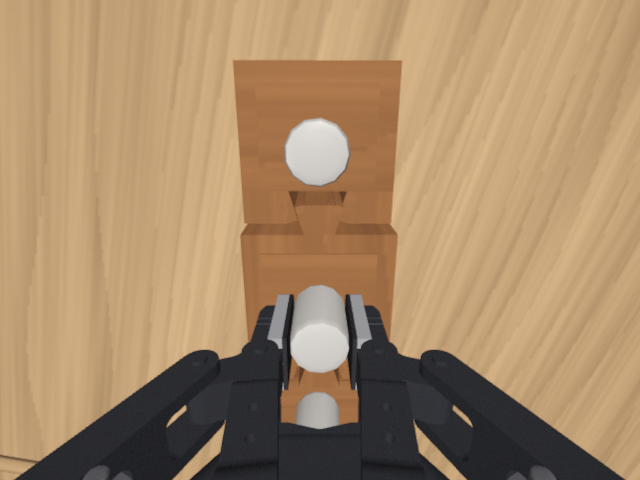

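The middle box has risen between the neighbours, which stay put (left knob at (317,152)). I'll continue straight up.

Call:
send_rows(
  steps=[
    {"rx": 0,"ry": 0,"rz": 0,"tx": 0,"ty": 0,"tz": -0.004,"hand": 0},
    {"rx": 0,"ry": 0,"rz": 0,"tx": 0,"ty": 0,"tz": -0.004,"hand": 0},
    {"rx": 0,"ry": 0,"rz": 0,"tx": 0,"ty": 0,"tz": -0.004,"hand": 0},
    {"rx": 0,"ry": 0,"rz": 0,"tx": 0,"ty": 0,"tz": -0.004,"hand": 0},
    {"rx": 0,"ry": 0,"rz": 0,"tx": 0,"ty": 0,"tz": -0.004,"hand": 0},
    {"rx": 0,"ry": 0,"rz": 0,"tx": 0,"ty": 0,"tz": -0.004,"hand": 0},
    {"rx": 0,"ry": 0,"rz": 0,"tx": 0,"ty": 0,"tz": -0.004,"hand": 0},
    {"rx": 0,"ry": 0,"rz": 0,"tx": 0,"ty": 0,"tz": -0.004,"hand": 0},
  ],
)

```text
time_s: 9.7
ee_pos: [607.6, -246.7, 150.8]
tcp_rot: [0.614, 0.79, 0.0, 0.0]
contact_force: [-0.4, 0.1, -2.0]
gripper_width: 0.272
grip_force: 58.9
```

Call:
send_rows(
  steps=[
    {"rx": 0,"ry": 0,"rz": 0,"tx": 0,"ty": 0,"tz": -0.005,"hand": 0},
    {"rx": 0,"ry": 0,"rz": 0,"tx": 0,"ty": 0,"tz": -0.006,"hand": 0},
    {"rx": 0,"ry": 0,"rz": 0,"tx": 0,"ty": 0,"tz": -0.006,"hand": 0},
    {"rx": 0,"ry": 0,"rz": 0,"tx": 0,"ty": 0,"tz": -0.007,"hand": 0},
    {"rx": 0,"ry": 0,"rz": 0,"tx": 0,"ty": 0,"tz": -0.006,"hand": 0},
    {"rx": 0,"ry": 0,"rz": 0,"tx": 0,"ty": 0,"tz": -0.005,"hand": 0},
    {"rx": 0,"ry": 0,"rz": 0,"tx": 0,"ty": 0,"tz": 0,"hand": 0},
    {"rx": 0,"ry": 0,"rz": 0,"tx": 0,"ty": 0,"tz": 0,"hand": 0},
  ],
)

```text
time_s: 10.37
ee_pos: [607.8, -246.8, 185.9]
tcp_rot: [0.614, 0.79, 0.0, 0.0]
contact_force: [-0.1, -1.1, -2.8]
gripper_width: 0.274
grip_force: 58.9
```

```bash
python3 - <<'E'
from h import *
shot('w5')
for c in ['scene','side']:
    cams.read_camera(c)
    for q in ['mid_knob','left_knob','right_knob','tray']: print(c,q,[(np.round(d['location']).tolist(),round(d['p'],2)) for d in spotter.mark_of(q,c)])
a=np.radians(-4);u=np.array([np.cos(a),np.sin(a)])
g=np.array([503,177])-35*u;print(g);delta([*g,185],-4)
E
```

```text
w5 mid_knob [([610.0, -247.0, 166.0], 0.82)]
w5 left_knob [([587.0, -176.0, 89.0], 0.98)]
w5 right_knob []
w5 tray []
scene mid_knob [([606.0, -247.0, 168.0], 0.68), ([191.0, -312.0, 70.0], 0.64)]
scene left_knob [([589.0, -172.0, 86.0], 0.59)]
scene right_knob [([628.0, -322.0, 90.0], 0.91)]
scene tray [([503.0, 180.0, 17.0], 0.6)]
side mid_knob [([190.0, -316.0, 66.0], 0.91), ([365.0, -644.0, 68.0], 0.86), ([603.0, -249.0, 174.0], 0.7)]
side left_knob [([584.0, -176.0, 89.0], 0.94)]
side right_knob [([626.0, -323.0, 91.0], 0.62)]
side tray [([504.0, 182.0, 19.0], 0.86)]
[468.08525824 179.44147658]
t 11.12 pos [ 607.6 -246.7  185.3] yaw 14.29
turn [-0.    0.   18.29] shift after turn [ 4.153e+02 -1.689e+02  3.000e-01] before [ 4.474e+02 -3.000e+01  3.000e-01]
```

Checks from three cameras: the box is up by about 80 mm and the neighbours are unmoved. I must clear the left knob (top at 106 mm), so I'll raise further before travelling.

Call:
send_rows(
  steps=[
    {"rx": 0,"ry": 0,"rz": 0,"tx": 0,"ty": 0,"tz": -0.005,"hand": 0},
    {"rx": 0,"ry": 0,"rz": 0,"tx": 0,"ty": 0,"tz": -0.007,"hand": 0},
    {"rx": 0,"ry": 0,"rz": 0,"tx": 0,"ty": 0,"tz": -0.009,"hand": 0},
    {"rx": 0,"ry": 0,"rz": 0,"tx": 0,"ty": 0,"tz": -0.009,"hand": 0},
    {"rx": 0,"ry": 0,"rz": 0,"tx": 0,"ty": 0,"tz": -0.008,"hand": 0},
    {"rx": 0,"ry": 0,"rz": 0,"tx": 0,"ty": 0,"tz": -0.006,"hand": 0},
    {"rx": 0,"ry": 0,"rz": 0,"tx": 0,"ty": 0,"tz": -0.004,"hand": 0},
    {"rx": 0,"ry": 0,"rz": 0,"tx": 0,"ty": 0,"tz": 0,"hand": 0},
  ],
)

```text
time_s: 11.78
ee_pos: [608.1, -246.9, 235.1]
tcp_rot: [0.614, 0.79, 0.0, 0.001]
contact_force: [-0.3, -1.2, -2.5]
gripper_width: 0.272
grip_force: 58.9
```

Call:
send_rows(
  steps=[
    {"rx": 0,"ry": 0,"rz": 1.3,"tx": 0,"ty": 0,"tz": 0,"hand": 0},
    {"rx": 0,"ry": 0,"rz": 2.5,"tx": 0,"ty": 0,"tz": 0,"hand": 0},
    {"rx": 0,"ry": 0,"rz": 3,"tx": 0,"ty": 0,"tz": 0,"hand": 0},
    {"rx": 0,"ry": 0,"rz": 3,"tx": 0,"ty": 0,"tz": 0,"hand": 0},
    {"rx": 0,"ry": 0,"rz": 3,"tx": 0,"ty": 0,"tz": 0,"hand": 0},
    {"rx": 0,"ry": 0,"rz": 3,"tx": 0,"ty": 0,"tz": 0,"hand": 0},
    {"rx": 0,"ry": 0,"rz": 2,"tx": 0,"ty": 0,"tz": 0,"hand": 0},
    {"rx": 0,"ry": 0,"rz": 0.5,"tx": 0,"ty": 0,"tz": 0,"hand": 0},
  ],
)

```text
time_s: 12.45
ee_pos: [607.2, -246.5, 232.3]
tcp_rot: [0.732, 0.681, -0.0, -0.001]
contact_force: [0.4, -0.7, -1.8]
gripper_width: 0.276
grip_force: 58.9
```

Call:
send_rows(
  steps=[
    {"rx": 0,"ry": 0,"rz": 0,"tx": 0.006,"ty": -0.002,"tz": 0,"hand": 0},
    {"rx": 0,"ry": 0,"rz": 0,"tx": 0.012,"ty": -0.005,"tz": 0,"hand": 0},
    {"rx": 0,"ry": 0,"rz": 0,"tx": 0.017,"ty": -0.007,"tz": 0,"hand": 0},
    {"rx": 0,"ry": 0,"rz": 0,"tx": 0.02,"ty": -0.008,"tz": 0,"hand": 0},
    {"rx": 0,"ry": 0,"rz": 0,"tx": 0.02,"ty": -0.008,"tz": 0,"hand": 0},
    {"rx": 0,"ry": 0,"rz": 0,"tx": 0.02,"ty": -0.008,"tz": 0,"hand": 0},
    {"rx": 0,"ry": 0,"rz": 0,"tx": 0.02,"ty": -0.008,"tz": 0,"hand": 0},
    {"rx": 0,"ry": 0,"rz": 0,"tx": 0.02,"ty": -0.008,"tz": 0,"hand": 0},
  ],
)

```text
time_s: 13.12
ee_pos: [562.1, -106.2, 233.1]
tcp_rot: [0.731, 0.682, 0.0, -0.0]
contact_force: [-0.0, -0.5, -3.7]
gripper_width: 0.271
grip_force: 59.0
```

Call:
send_rows(
  steps=[
    {"rx": 0,"ry": 0,"rz": 0,"tx": 0.02,"ty": -0.008,"tz": 0,"hand": 0},
    {"rx": 0,"ry": 0,"rz": 0,"tx": 0.02,"ty": -0.008,"tz": 0,"hand": 0},
    {"rx": 0,"ry": 0,"rz": 0,"tx": 0.02,"ty": -0.008,"tz": 0,"hand": 0},
    {"rx": 0,"ry": 0,"rz": 0,"tx": 0.02,"ty": -0.008,"tz": 0,"hand": 0},
    {"rx": 0,"ry": 0,"rz": 0,"tx": 0.015,"ty": -0.006,"tz": 0,"hand": 0},
    {"rx": 0,"ry": 0,"rz": 0,"tx": 0.01,"ty": -0.004,"tz": 0,"hand": 0},
    {"rx": 0,"ry": 0,"rz": 0,"tx": 0.005,"ty": -0.002,"tz": 0,"hand": 0},
    {"rx": 0,"ry": 0,"rz": 0,"tx": 0,"ty": 0,"tz": 0,"hand": 0},
  ],
)

```text
time_s: 13.78
ee_pos: [526.5, 5.7, 233.3]
tcp_rot: [0.731, 0.683, 0.0, 0.0]
contact_force: [1.4, -1.5, -1.6]
gripper_width: 0.267
grip_force: 59.0
```

```bash
python3 -c "
from h import *
delta([468,183,228],-4);shot('w6')"
```

```text
t 13.78 pos [526.5   5.7 233.3] yaw -3.91
turn [ 0.01 -0.    0.09] shift after turn [172.8 -70.7   5.3] before [172.9 -70.4   5.3]
w6 mid_knob []
w6 left_knob []
w6 right_knob []
w6 tray [([503.0, 182.0, 19.0], 0.64)]
```

Tray again at (503,182), z≈18. I'll move on over it and take a second wrist view for its height and corners.

Call:
send_rows(
  steps=[
    {"rx": 0,"ry": 0,"rz": 0,"tx": 0.008,"ty": -0.003,"tz": 0,"hand": 0},
    {"rx": 0,"ry": 0,"rz": 0,"tx": 0.014,"ty": -0.006,"tz": 0,"hand": 0},
    {"rx": 0,"ry": 0,"rz": 0,"tx": 0.018,"ty": -0.007,"tz": 0,"hand": 0},
    {"rx": 0,"ry": 0,"rz": 0,"tx": 0.018,"ty": -0.007,"tz": 0,"hand": 0},
    {"rx": 0,"ry": 0,"rz": 0,"tx": 0.014,"ty": -0.006,"tz": 0,"hand": 0},
    {"rx": 0,"ry": 0,"rz": 0,"tx": 0.008,"ty": -0.003,"tz": 0,"hand": 0},
    {"rx": 0,"ry": 0,"rz": 0,"tx": 0,"ty": 0,"tz": 0,"hand": 0},
    {"rx": 0,"ry": 0,"rz": 0,"tx": 0,"ty": 0,"tz": 0,"hand": 0},
  ],
)

```text
time_s: 14.7
ee_pos: [500.7, 86.6, 233.3]
tcp_rot: [0.731, 0.682, -0.0, 0.0]
contact_force: [0.2, -0.5, -2.1]
gripper_width: 0.27
grip_force: 59.0
```

```bash
python3 -c "
from h import *
delta([468,183,228],-4);shot('w7')
a=cv2.imread('pics/w6.png');b=cv2.imread('pics/w7.png');cv2.imwrite('pics/w67.png',cv2.resize(np.hstack([a,b]),(800,300)))
"
```

```text
t 14.7 pos [500.7  86.6 233.3] yaw -3.97
turn [0.01 0.03 0.03] shift after turn [ 93.9 -39.3   5.3] before [ 93.9 -39.3   5.3]
w7 mid_knob [([501.0, 83.0, 214.0], 0.97)]
w7 left_knob [([588.0, -174.0, 86.0], 0.85)]
w7 right_knob []
w7 tray [([502.0, 184.0, 19.0], 0.91)]
```

View pics/w67.png

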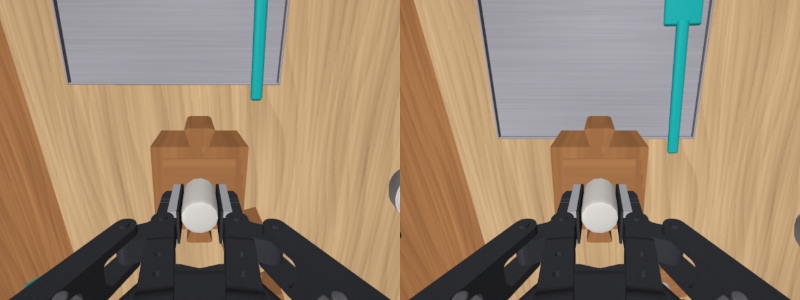

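The tray's near corners show in both views (w6 full px ≈(110,133),(448,133); w7 ≈(158,219),(467,219)), with the box upright in the fingers and the spatula to the right. I'll measure the tray height from these edges.

```bash
python3 - <<'E'
from h import *
from scipy.optimize import least_squares
V={}
for n,cols,r0,r1 in [('w6',(130,230,180),110,160),('w7',(180,230,280),195,245)]:
    im=cv2.cvtColor(np.load(f'pics/{n}.npz')['im'],cv2.COLOR_RGB2HSV)[...,1].astype(int)  # steel grey -> wood saturated
    e=[]
    for c in cols:
        s=im[r0:r1,c-3:c+4].mean(1);th=60;k=np.argmax(s>th) ;k=[i for i in range(1,len(s)) if s[i-1]<=th<s[i]][-1]
        e.append((c,r0+k-1+(th-s[k-1])/(s[k]-s[k-1])))
    V[n]=np.array(e);print(n,V[n].round(1).tolist())
# near outer edge: line y' = c in tray axes (yaw -4), unknown c,z
a=np.radians(-4);ux=np.array([np.cos(a),np.sin(a)]);uy=np.array([-ux[1],ux[0]])
def f(x):
    out=[]
    for n in V:
        P=[np.r_[np.array([500,180])+ux*s+uy*x[0],x[1]] for s in (-100,0)]
        p=proj(n,P)
        out+=[np.interp(c,*zip(*sorted(map(tuple,p)))) if 0 else p[0,1]+(p[1,1]-p[0,1])*(c-p[0,0])/(p[1,0]-p[0,0])-r for c,r in V[n]]
    return out
r=least_squares(f,[-100,20]);print('edge offset from (500,180), z of edge:',r.x.round(1),np.round(r.fun,1))
E
```

```text
w6 [[130.0, 134.8], [230.0, 135.2], [180.0, 134.9]]
w7 [[180.0, 221.9], [230.0, 221.9], [280.0, 208.3]]
edge offset from (500,180), z of edge: [-99.7   9.4] [ 0.1 -0.2  0.1 -4.6 -4.5  9.1]
```

```bash
python3 - <<'E'
from h import *
from scipy.optimize import least_squares
V={'w6':[(130,134.8),(230,135.2)],'w7':[(180,221.9),(230,221.9)]}
a=np.radians(-4);ux=np.array([np.cos(a),np.sin(a)]);uy=np.array([-ux[1],ux[0]])
def f(x):
    out=[]
    for n in V:
        p=proj(n,[np.r_[np.array([500,180])+ux*s+uy*x[0],x[1]] for s in (-100,0)])
        out+=[p[0,1]+(p[1,1]-p[0,1])*(c-p[0,0])/(p[1,0]-p[0,0])-r for c,r in V[n]]
    return out
r=least_squares(f,[-100,20]);print(r.x.round(1),np.round(r.fun,1))
E
```

```text
[-99.2  28.5] [ 0.1 -0.1 -0.   0. ]
```

Call:
send_rows(
  steps=[
    {"rx": 0,"ry": 0,"rz": 0,"tx": 0.008,"ty": -0.003,"tz": 0,"hand": 0},
    {"rx": 0,"ry": 0,"rz": 0,"tx": 0.016,"ty": -0.007,"tz": 0,"hand": 0},
    {"rx": 0,"ry": 0,"rz": 0,"tx": 0.022,"ty": -0.009,"tz": 0,"hand": 0},
    {"rx": 0,"ry": 0,"rz": 0,"tx": 0.022,"ty": -0.009,"tz": 0,"hand": 0},
    {"rx": 0,"ry": 0,"rz": 0,"tx": 0.016,"ty": -0.007,"tz": 0,"hand": 0},
    {"rx": 0,"ry": 0,"rz": 0,"tx": 0.008,"ty": -0.003,"tz": 0,"hand": 0},
    {"rx": 0,"ry": 0,"rz": 0,"tx": 0,"ty": 0,"tz": 0.005,"hand": 0},
    {"rx": 0,"ry": 0,"rz": 0,"tx": 0,"ty": 0,"tz": 0.008,"hand": 0},
  ],
)

```text
time_s: 15.62
ee_pos: [469.8, 181.2, 220.9]
tcp_rot: [0.731, 0.682, 0.001, 0.001]
contact_force: [-0.2, -0.1, -2.0]
gripper_width: 0.274
grip_force: 59.1
```

Call:
send_rows(
  steps=[
    {"rx": 0,"ry": 0,"rz": 0,"tx": 0,"ty": 0,"tz": 0.012,"hand": 0},
    {"rx": 0,"ry": 0,"rz": 0,"tx": 0,"ty": 0,"tz": 0.014,"hand": 0},
    {"rx": 0,"ry": 0,"rz": 0,"tx": 0,"ty": 0,"tz": 0.016,"hand": 0},
    {"rx": 0,"ry": 0,"rz": 0,"tx": 0,"ty": 0,"tz": 0.016,"hand": 0},
    {"rx": 0,"ry": 0,"rz": 0,"tx": 0,"ty": 0,"tz": 0.014,"hand": 0},
    {"rx": 0,"ry": 0,"rz": 0,"tx": 0,"ty": 0,"tz": 0.012,"hand": 0},
    {"rx": 0,"ry": 0,"rz": 0,"tx": 0,"ty": 0,"tz": 0.006,"hand": 0},
    {"rx": 0,"ry": 0,"rz": 0,"tx": 0,"ty": 0,"tz": 0,"hand": 0},
  ],
)

```text
time_s: 16.28
ee_pos: [467.9, 180.1, 127.8]
tcp_rot: [0.732, 0.682, -0.002, -0.001]
contact_force: [-0.0, -0.5, -2.4]
gripper_width: 0.274
grip_force: 59.1
```

```bash
python3 -c "
from h import *
delta([467,183,107],-4);shot('w8')
for c in ['scene','side']:
    cams.read_camera(c)
    for q in ['mid_knob','tray']: print(c,q,[(np.round(d['location']).tolist(),round(d['p'],2)) for d in spotter.mark_of(q,c)])
"
```

```text
t 16.28 pos [467.9 180.1 127.8] yaw -4.06
turn [-0.23  0.09 -0.06] shift after turn [ 2.8 -1.1 20.8] before [ 2.8 -1.  20.8]
w8 mid_knob [([469.0, 178.0, 107.0], 0.72)]
w8 left_knob []
w8 right_knob []
w8 tray []
scene mid_knob [([187.0, -315.0, 71.0], 0.98), ([368.0, -645.0, 68.0], 0.98), ([469.0, 182.0, 115.0], 0.59)]
scene tray [([502.0, 182.0, 16.0], 0.74)]
side mid_knob [([466.0, 181.0, 118.0], 0.89), ([364.0, -641.0, 68.0], 0.67)]
side tray [([505.0, 181.0, 19.0], 0.7)]
```

Call:
send_rows(
  steps=[
    {"rx": 0,"ry": 0,"rz": 0,"tx": 0,"ty": 0,"tz": 0.003,"hand": 0},
    {"rx": 0,"ry": 0,"rz": 0,"tx": 0,"ty": 0,"tz": 0.004,"hand": 0},
    {"rx": 0,"ry": 0,"rz": 0,"tx": 0,"ty": 0,"tz": 0.004,"hand": 0},
    {"rx": 0,"ry": 0,"rz": 0,"tx": 0,"ty": 0,"tz": 0.003,"hand": 0},
    {"rx": 0,"ry": 0,"rz": 0,"tx": 0,"ty": 0,"tz": 0.001,"hand": 0},
    {"rx": 0,"ry": 0,"rz": 0,"tx": 0,"ty": 0,"tz": 0.001,"hand": 0},
    {"rx": 0,"ry": 0,"rz": 0,"tx": 0,"ty": 0,"tz": 0,"hand": 0},
    {"rx": 0,"ry": 0,"rz": 0,"tx": 0,"ty": 0,"tz": 0,"hand": 0},
  ],
)

```text
time_s: 17.5
ee_pos: [469.2, 181.0, 114.3]
tcp_rot: [0.731, 0.682, 0.0, -0.0]
contact_force: [0.2, 0.4, -2.3]
gripper_width: 0.269
grip_force: 59.1
```

Call:
send_rows(
  steps=[
    {"rx": 0,"ry": 0,"rz": 0,"tx": 0,"ty": 0,"tz": 0.0005,"hand": 0},
    {"rx": 0,"ry": 0,"rz": 0,"tx": 0,"ty": 0,"tz": 0.0005,"hand": 0},
    {"rx": 0,"ry": 0,"rz": 0,"tx": 0,"ty": 0,"tz": 0.0005,"hand": 0},
    {"rx": 0,"ry": 0,"rz": 0,"tx": 0,"ty": 0,"tz": 0.0005,"hand": 0},
    {"rx": 0,"ry": 0,"rz": 0,"tx": 0,"ty": 0,"tz": 0,"hand": 0},
    {"rx": 0,"ry": 0,"rz": 0,"tx": 0,"ty": 0,"tz": 0,"hand": 0},
    {"rx": 0,"ry": 0,"rz": 0,"tx": 0,"ty": 0,"tz": 0,"hand": 0},
    {"rx": 0,"ry": 0,"rz": 0,"tx": 0,"ty": 0,"tz": 0,"hand": 0},
  ],
)

```text
time_s: 18.17
ee_pos: [469.2, 181.1, 112.4]
tcp_rot: [0.731, 0.682, 0.0, 0.0]
contact_force: [-0.1, 0.1, -2.0]
gripper_width: 0.277
grip_force: 59.1
```

Call:
send_rows(
  steps=[
    {"rx": 0,"ry": 0,"rz": 0,"tx": 0,"ty": 0,"tz": 0.001,"hand": 0},
    {"rx": 0,"ry": 0,"rz": 0,"tx": 0,"ty": 0,"tz": 0.001,"hand": 0},
    {"rx": 0,"ry": 0,"rz": 0,"tx": 0,"ty": 0,"tz": 0.0005,"hand": 0},
    {"rx": 0,"ry": 0,"rz": 0,"tx": 0,"ty": 0,"tz": 0.0005,"hand": 0},
    {"rx": 0,"ry": 0,"rz": 0,"tx": 0,"ty": 0,"tz": 0,"hand": 0},
    {"rx": 0,"ry": 0,"rz": 0,"tx": 0,"ty": 0,"tz": 0,"hand": 0},
    {"rx": 0,"ry": 0,"rz": 0,"tx": 0,"ty": 0,"tz": 0,"hand": 0},
    {"rx": 0,"ry": 0,"rz": 0,"tx": 0,"ty": 0,"tz": 0,"hand": 0},
  ],
)

```text
time_s: 18.83
ee_pos: [469.2, 181.1, 109.4]
tcp_rot: [0.731, 0.682, 0.0, 0.0]
contact_force: [-0.8, 0.0, -2.5]
gripper_width: 0.272
grip_force: 59.1
```

Call:
send_rows(
  steps=[
    {"rx": 0,"ry": 0,"rz": 0,"tx": 0,"ty": 0,"tz": 0.0005,"hand": 0},
    {"rx": 0,"ry": 0,"rz": 0,"tx": 0,"ty": 0,"tz": 0.0005,"hand": 0},
    {"rx": 0,"ry": 0,"rz": 0,"tx": 0,"ty": 0,"tz": 0,"hand": 0},
    {"rx": 0,"ry": 0,"rz": 0,"tx": 0,"ty": 0,"tz": 0,"hand": 0},
    {"rx": 0,"ry": 0,"rz": 0,"tx": 0,"ty": 0,"tz": 0,"hand": 0},
    {"rx": 0,"ry": 0,"rz": 0,"tx": 0,"ty": 0,"tz": 0,"hand": 0},
    {"rx": 0,"ry": 0,"rz": 0,"tx": 0,"ty": 0,"tz": 0,"hand": 0},
    {"rx": 0,"ry": 0,"rz": 0,"tx": 0,"ty": 0,"tz": 0,"hand": 0},
  ],
)

```text
time_s: 19.5
ee_pos: [469.1, 181.1, 108.4]
tcp_rot: [0.731, 0.682, 0.0, -0.0]
contact_force: [0.4, -0.3, -1.7]
gripper_width: 0.27
grip_force: 59.1
```

Call:
send_rows(
  steps=[
    {"rx": 0,"ry": 0,"rz": 0,"tx": 0,"ty": 0,"tz": 0.0005,"hand": 0},
    {"rx": 0,"ry": 0,"rz": 0,"tx": 0,"ty": 0,"tz": 0.0005,"hand": 0},
    {"rx": 0,"ry": 0,"rz": 0,"tx": 0,"ty": 0,"tz": 0,"hand": 0},
    {"rx": 0,"ry": 0,"rz": 0,"tx": 0,"ty": 0,"tz": 0,"hand": 0},
    {"rx": 0,"ry": 0,"rz": 0,"tx": 0,"ty": 0,"tz": 0,"hand": 0},
    {"rx": 0,"ry": 0,"rz": 0,"tx": 0,"ty": 0,"tz": 0,"hand": 0},
    {"rx": 0,"ry": 0,"rz": 0,"tx": 0,"ty": 0,"tz": 0,"hand": 0},
    {"rx": 0,"ry": 0,"rz": 0,"tx": 0,"ty": 0,"tz": 0,"hand": 0},
  ],
)

```text
time_s: 20.17
ee_pos: [469.3, 181.1, 108.1]
tcp_rot: [0.731, 0.682, 0.0, 0.0]
contact_force: [-3.9, -0.4, 6.1]
gripper_width: 0.274
grip_force: 59.6
```

Contact: the vertical force went from −2 to +6 N at the expected height. I'll release and retreat.

Call:
send_rows(
  steps=[
    {"rx": 0,"ry": 0,"rz": 0,"tx": 0,"ty": 0,"tz": 0,"hand": 0.3},
    {"rx": 0,"ry": 0,"rz": 0,"tx": 0,"ty": 0,"tz": 0,"hand": 0.35},
    {"rx": 0,"ry": 0,"rz": 0,"tx": 0,"ty": 0,"tz": 0,"hand": 0.4},
    {"rx": 0,"ry": 0,"rz": 0,"tx": 0,"ty": 0,"tz": 0,"hand": 0.5},
    {"rx": 0,"ry": 0,"rz": 0,"tx": 0,"ty": 0,"tz": 0,"hand": 0.6},
    {"rx": 0,"ry": 0,"rz": 0,"tx": 0,"ty": 0,"tz": 0,"hand": 0.7},
    {"rx": 0,"ry": 0,"rz": 0,"tx": 0,"ty": 0,"tz": 0,"hand": 0.7},
    {"rx": 0,"ry": 0,"rz": 0,"tx": 0,"ty": 0,"tz": 0,"hand": 0.7},
  ],
)

```text
time_s: 20.83
ee_pos: [469.2, 181.0, 107.3]
tcp_rot: [0.731, 0.682, -0.0, 0.0]
contact_force: [0.3, 1.2, 0.1]
gripper_width: 0.696
grip_force: 0.0
```

Call:
send_rows(
  steps=[
    {"rx": 0,"ry": 0,"rz": 0,"tx": 0,"ty": 0,"tz": -0.005,"hand": 0.7},
    {"rx": 0,"ry": 0,"rz": 0,"tx": 0,"ty": 0,"tz": -0.01,"hand": 0.7},
    {"rx": 0,"ry": 0,"rz": 0,"tx": 0,"ty": 0,"tz": -0.02,"hand": 0.7},
    {"rx": 0,"ry": 0,"rz": 0,"tx": 0,"ty": 0,"tz": -0.025,"hand": 0.7},
    {"rx": 0,"ry": 0,"rz": 0,"tx": 0,"ty": 0,"tz": -0.025,"hand": 0.7},
    {"rx": 0,"ry": 0,"rz": 0,"tx": 0,"ty": 0,"tz": -0.025,"hand": 0.7},
    {"rx": 0,"ry": 0,"rz": 0,"tx": 0,"ty": 0,"tz": -0.015,"hand": 0.7},
    {"rx": 0,"ry": 0,"rz": 0,"tx": 0,"ty": 0,"tz": 0,"hand": 0.7},
  ],
)

```text
time_s: 21.5
ee_pos: [471.5, 181.7, 238.3]
tcp_rot: [0.731, 0.682, 0.004, 0.002]
contact_force: [0.1, -0.3, -0.2]
gripper_width: 0.699
grip_force: 0.0
```

```bash
python3 -c "
from h import *
shot('w9')
for c in ['scene','side']:
    im=cams.read_camera(c);cv2.imwrite(f'pics/{c}9.png',im[:,:,::-1])
    for q in ['mid_knob','left_knob','right_knob']: print(c,q,[(np.round(d['location']).tolist(),round(d['p'],2)) for d in spotter.mark_of(q,c)])
a=cv2.imread('pics/w9.png');b=cv2.imread('pics/side9.png')
cv2.imwrite('pics/end.png',cv2.resize(np.hstack([a,b]),(800,300)))
s=env.get_state();print(s['time_s'],s['ee_pos'],s['contact_force'],s['grip_force'])"
```

```text
w9 mid_knob [([470.0, 179.0, 86.0], 0.63)]
w9 left_knob []
w9 right_knob []
w9 tray [([499.0, 180.0, 20.0], 0.67)]
scene mid_knob [([187.0, -312.0, 71.0], 0.83), ([467.0, 180.0, 89.0], 0.71), ([369.0, -642.0, 70.0], 0.56)]
scene left_knob [([588.0, -175.0, 87.0], 0.58)]
scene right_knob [([628.0, -323.0, 88.0], 0.58)]
side mid_knob [([188.0, -318.0, 69.0], 0.9), ([364.0, -644.0, 69.0], 0.89), ([467.0, 180.0, 93.0], 0.61)]
side left_knob []
side right_knob [([625.0, -322.0, 90.0], 0.43)]
22.15 [469.0798143  181.03891021 232.01701034] [-0.10202915 -1.11403743  0.71831892] 0.0
```

View pics/end.png

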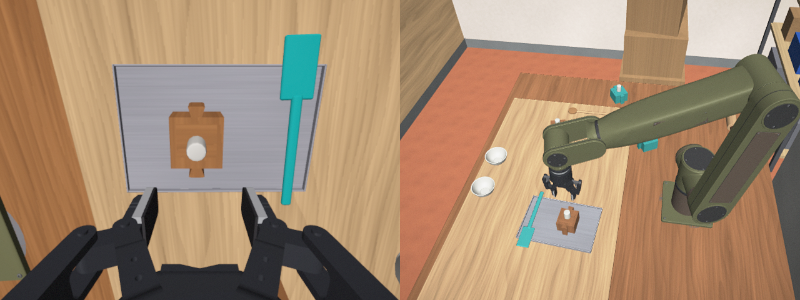

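The box stands upright and flat on the empty part of the tray, at end-picture px (196,140). It is clear of the spatula, the gripper is away from it, and the neighbours are unmoved.

```bash
python3 -c "
from bench import env
print(env.sign_off())"
```

```text
the job is handed in; nothing more can be done
None
```

The middle spice box was drawn straight up, set down upright on the empty part of the tray and released, with both neighbours left in place; I handed the job in at about 22 s, and sign-off returned no verdict.

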